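# Empty the lathe's catch tray onto the tote's pins

### The arm

A 6-joint arm with a two-finger parallel gripper is mounted at the origin on the work surface. World frame = base frame: x ahead of the robot, y to its left, z up, the work surface at z = 0. Lengths are in m, angles in rad, forces in N, time in s.
With the tool pointing down it reaches from about 0.3 to 0.775 m from the base axis. Payload 14.6 kg.
Tool frame: the origin (TCP) lies at the very end of the fingers, on their centre line; the grasp point (between the pads) lies 19 mm behind it; z points along the fingers, y is the line along which they close (so a half turn about z gives the same grasp; the last joint's range is limited). The gripper opens to 94 mm and grips with 3 to 60 N. Pads are 16 mm wide; open, the fingers measure 119 mm over their backs; the gripper's body (75 mm by 177 mm) begins 78 mm behind the grasp point.
Start: joints at [1.154, 0.3, 1.521, -0, 1.321, -0.067], TCP at [0.188, 0.517, 0.205] pointing down, gripper open.
Joint ranges: [-3.03, 3.03], [-0.79, 2.21], [0.23, 2.52], [-1.04, 4.18], [0, 3.07], [-2.55, 2.55]. Speed limits (rad/s): [2.22, 2.22, 2.57, 3.14, 3.14, 3.14].

### API

Orientations are given as [roll, pitch, yaw] about the fixed x, y, z axes, in that order (R = Rz(yaw) Ry(pitch) Rx(roll)).
In Python, from station import ctrl gives the robot as it stands. The module is installed in compiled form; this text tells all that it offers.
- The arm moves only by the tool step_arm, never from a script. Its argument "deltas" is a list of rows, each an object with "dp": the shift along the tool's x, y, z scaled (see below), a list of three; "twist": the turn about the tool's z scaled (see below). In form: [{"dp": [tx, ty, tz], "twist": twist}, ...]. A call has 1 to 12 rows; each row shifts and turns the commanded pose from where the row before left it, along the tool's axes as they then stand; what a row does not reach is not made up. The controller multiplies each number of a shift by 0.04 m and each number of a turn by 4 degrees. A row lasts 1/10 s, in which the tool goes at most 50 mm and 8.59 degrees, less where a joint would pass 70% of its speed; a pose out of reach is approached as far as the arm can. A call with a number of a shift or a turn outside -1 to 1 is refused whole. A call with a gripper value outside its range is refused whole. "gripper" is the opening, from -1 (shut) to 1 (fully open), set as the call begins (left out, the last holds). The fingers move at their own pace and stop on an object; "squeeze" is the grip in N (left out, the last holds). Time passes only in rows, so rows that do not move let the fingers close. It gives the time, the measured TCP pose, the force, the opening and the grip force at its end, in the units of the state.
- ctrl.get_obs(): the state, without advancing time (a new reading comes with each control period).
- ctrl.camera(name): name is "scene" or "side" or "wrist"; returns (picture, depth): 480x640x3 uint8, red, green, blue; 480x640 float32, m along the optical axis (not along the pixel's ray), 0 where there is no reading.
- ctrl.get_calibration(name): a dict with "fx", "fy", "cx", "cy" (pixels), "distortion" ([k1, k2, p1, p2, k3] as OpenCV has them; the pictures are not rectified), "world_to_cam" (4x4, takes a point from world to camera coordinates); the wrist camera has in their place "hand_eye" (4x4, takes a point from camera to tool coordinates, whose origin is the TCP and whose axes are the flange's). Camera axes: x right, y down, z forward; pixel columns grow to the right and rows downward; lengths in m; the calibration is good to about 2 mm. A picture is of the moment at which its call begins: read the wrist's pose just before it. get_calibration takes no time and is no camera call.
- ctrl.hand_in(): hands the job in; it is judged then, once.
Trained networks look in the newest picture that a camera, given by its name, has taken for a name from the list of things; names that differ only in an ending like _2 or _b are one class to them, and where a whole thing is asked for, a point or a joint stands for the part that bears it (a point fixed in the world has none). Each returns a list of dicts, best first, with "conf" (0 to 1); they miss things now and then, are a little off and sometimes report something else, mostly with a low value. They report only what shows in the picture. A call takes as long as a camera call.
- ctrl.spot_in(camera, label): "rect" ([left, top, right, bottom] as shares, 0 to 1, of the picture: columns of its width, rows of its height, round what is visible of it).
- ctrl.cut_out(camera, label): "pixels" (480x640 bool, what is visible of it) and "rect" ([left, top, right, bottom] as shares, 0 to 1, of the picture: columns of its width, rows of its height, round what is visible of it).
The state is a dict: "time_s": time; "qpos": joint angles; "joint_vel": joint speeds; "tau": joint torques, N m; "ee_pos": TCP position; "eef_rot": TCP orientation; "force": force on the tool from outside, world axes, zero at the start; "moment": the same for the moment, N m; "grip_width": finger opening in m; "grip_force": force on a finger pad.
Only numpy, scipy, OpenCV 4.12 (cv2) and the standard library are available. Lean on these libraries where they do the work, as an engineer would, in place of code of your own. Each camera call takes 0.05 s, during which the arm holds its last target. There are 200 camera calls.

### The job

Collect the two finished hollow sleeves from the sloping catch tray, reaching in under the splash bar, and stand each one upright over its own pin in the grey tote, all the way down on the tote's floor. Lower them gently, do not drop them. Leave the solid bar end lying in the tray and do not disturb the other tools on the bench.

Things in the scene. Friction and masses are not known exactly. Their poses are not given: they have to be found in the camera images.
- tray: fixed steel catch tray. Floor 318 mm wide (y), sloping 20 degrees down along +x (away from the robot): 84 mm high at its upper edge (x = -158 mm), 30 mm at x = 0. Three lanes at y = -90, 0 and +90 mm, each with vee rests that hold a 50 mm bar with its axis 28 mm off the sloping floor. Side lips 22 mm high at y = +-157 mm. Origin: on the bench below the stop lip, mid width; z up.
- stop_lip (a point): foot of the stop lip's inner face on the tray floor, mid width, 30 mm above the bench; the lip runs across all lanes, 22 mm high, 4 mm thick, and the bars' lower ends rest on it
- bar_under (a point): middle of the underside of the grey splash bar, 207 mm above the bench. The bar, 30 mm deep (tray x) and 16 mm thick, crosses over all lanes 60 mm on the robot's side of the stop lip, so a hand coming straight down hits it. Its arms (20 mm square, 205 to 225 mm high) run at tray y = +-185 mm forward to posts at tray x = +50 mm.
- sleeve_a: finished part: a plain hollow aluminium sleeve, 50 mm outer diameter, 110 mm long, with a 34 mm bore right through; about 0.31 kg. Starts lying in one of the tray's lanes, lower end on the stop lip. Origin: centre of the end that starts lower (far from the robot); z axis along the sleeve, from that end to the other.
- sleeve_a_mid (a point): centre of sleeve_a, on its axis, 55 mm from both ends
- sleeve_b: second finished part, the same: a plain hollow aluminium sleeve, 50 mm outer diameter, 110 mm long, with a 34 mm bore right through; about 0.31 kg. Starts lying in one of the tray's lanes, lower end on the stop lip. Origin: centre of the end that starts lower (far from the robot); z axis along the sleeve, from that end to the other.
- sleeve_b_mid (a point): centre of sleeve_b, on its axis, 55 mm from both ends
- bar_end: leftover bar end: solid aluminium (no bore), 50 mm diameter, only 70 mm long, lying in the remaining lane against the stop lip. It stays there. Origin: centre of its lower end; z axis along it, up the slope.
- tote: fixed grey plastic tote, 200 mm (x) by 260 mm (y) outside, walls 5 mm thick and 60 mm high, floor 5 mm thick, a 11 mm grip ledge outside each x wall. Two upright steel pins, 20 mm diameter and 45 mm tall with tapered tips, stand on its floor at y = +60 and -60 mm. Origin: centre of its underside, on the bench; z up.
- pin_1 (a point): foot of the first pin, on its axis at the tote's inner floor (y = +60 mm in the tote); the pin's tip is 45 mm above
- pin_2 (a point): foot of the second pin (y = -60 mm in the tote); the pin's tip is 45 mm above
- chuck_key: steel T-shaped chuck key with a red grip, 110 by 120 mm, 26 mm high, a loose bystander on the bench, to be left alone. Origin: centre of its underside, under the grip.
- collet: metal collet standing on its small end, 60 mm diameter, 68 mm high, a loose bystander on the bench, to be left alone. Origin: centre of its underside.
- tool_post: grey cast-iron tool post, 90 mm square, 78 mm high, a loose bystander on the bench, to be left alone. Origin: centre of its underside.

How it is judged:
At the end, for the whole second after the job is handed in: Each of the two sleeves stands over a pin of its own in the tote: its axis within 12 mm of the pin's, on the floor (centre 51 to 59 mm above the inner floor), upright within 0.06 rad, at rest and let go; the bar end is within 20 mm of where it lay in the tray (((horizontal distance between sleeve_a_mid and pin_1 below 0.012 m and z of sleeve_a_mid in the frame of pin_1 between 0.051 and 0.059 m) or (horizontal distance between sleeve_a_mid and pin_2 below 0.012 m and z of sleeve_a_mid in the frame of pin_2 between 0.051 and 0.059 m)) and angle between the z axis of each of sleeve_a, sleeve_b and the z axis of tote, either way round below 0.06 rad and linear speed of each of sleeve_a, sleeve_b below 0.02 m/s and contact force between each of sleeve_a, sleeve_b and the fingers below 0.1 N and ((horizontal distance between sleeve_b_mid and pin_1 below 0.012 m and z of sleeve_b_mid in the frame of pin_1 between 0.051 and 0.059 m) or (horizontal distance between sleeve_b_mid and pin_2 below 0.012 m and z of sleeve_b_mid in the frame of pin_2 between 0.051 and 0.059 m)) and distance of bar_end from where it was at the start of the episode below 0.02 m); the robot touches nothing.
It fails at once if a sleeve falls into the tote (faster than 0.5 m/s while its lower end is less than about 35 mm above the tote's floor) ((linear speed of sleeve_a above 0.5 m/s and z of sleeve_a_mid in the frame of tote below 0.095 m and horizontal distance between sleeve_a_mid and tote below 0.13 m) or (linear speed of sleeve_b above 0.5 m/s and z of sleeve_b_mid in the frame of tote below 0.095 m and horizontal distance between sleeve_b_mid and tote below 0.13 m)).
It fails at once if a bystander tool is shifted more than 20 mm (distance of any of chuck_key, collet, tool_post from where it was at the start of the episode above 0.02 m).
It fails at once if the bar end is taken more than 40 mm from its place (distance of bar_end from where it was at the start of the episode above 0.04 m).
It also fails if it takes over 67 s, if anything falls off the work surface, if the arm or the gripper's body presses on something with over 40 N, if the wrist force passes 120 N, or if a joint passes its speed limit or range.

## Working session

There is one attempt and no reset: what is moved stays moved. The work goes in short steps, Python scripts to look and compute and a tool call to move; the robot and the scene stay as the last step left them, time stands still between calls to the robot, and variables do not carry over. Pictures are saved under pics/ and viewed, at most 10 in all, crops included, and the job is handed in when it is done.

Besides the shell and the picture viewer there is one more tool, called in YAML: its name, and indented under it one key for each argument. step_arm: Moves the arm, as the interface text tells. Its arguments: {"type":"object","properties":{"deltas":{"type":"array"},"gripper":{"type":"number"},"squeeze":{"type":"number"}},"required":["deltas"]}

```bash
mkdir -p pics
cat > h.py <<'E'
import numpy as np, cv2
from station import ctrl
from scipy.spatial.transform import Rotation as R
def cloud(name, d, obs=None):
    c=ctrl.get_calibration(name)
    K=np.array([[c['fx'],0,c['cx']],[0,c['fy'],c['cy']],[0,0,1]])
    v,u=np.mgrid[0:480,0:640].astype(np.float32)
    p=cv2.undistortPoints(np.stack([u.ravel(),v.ravel()],1)[:,None],K,np.array(c['distortion']))[:,0]
    P=np.c_[p*d.reshape(-1,1),d.ravel()]
    if 'hand_eye' in c:
        P=P@np.array(c['hand_eye'])[:3,:3].T+np.array(c['hand_eye'])[:3,3]
        P=P@R.from_euler('xyz',obs['eef_rot']).as_matrix().T+obs['ee_pos']
    else:
        T=np.linalg.inv(np.array(c['world_to_cam'])); P=P@T[:3,:3].T+T[:3,3]
    P[d.ravel()<=0]=np.nan
    return P.reshape(480,640,3)
def look(name,labels=()):
    o=ctrl.get_obs(); im,d=ctrl.camera(name); P=cloud(name,d,o); out={}
    for l in labels: out[l]=ctrl.cut_out(name,l)
    return o,im,d,P,out
E
python3 - <<'E'
from h import *
np.set_printoptions(precision=4,suppress=True)
for n in ('scene','side'):
    o,im,d,P,out=look(n,['sleeve_a','bar_end','tote','tray','pin_1','chuck_key','collet','tool_post','bar_under'])
    cv2.imwrite(f'pics/{n}0.png',im[:,:,::-1])
    np.savez(f'{n}0.npz',P=P,im=im)
    print(n,np.linalg.inv(np.array(ctrl.get_calibration(n)['world_to_cam']))[:3,3])
    for l,r in out.items():
        for k in r[:3]:
            m=k['pixels']; Q=P[m]; Q=Q[~np.isnan(Q[:,0])]
            if len(Q): print(l,round(k['conf'],2),np.round(np.array(k['rect'])*[640,480,640,480]),np.median(Q,0),np.percentile(Q,2,axis=0),np.percentile(Q,98,axis=0))
print(o); print(ctrl.get_calibration('wrist')['hand_eye'])
E
```

```text
scene [ 0.9597 -0.4175  0.6872]
sleeve_a 0.73 [367. 199. 416. 256.] [0.5922 0.1334 0.0909] [0.54   0.1202 0.0522] [0.6413 0.1612 0.1158]
sleeve_a 0.71 [395. 184. 446. 236.] [0.6004 0.2222 0.0902] [0.5479 0.2098 0.0521] [0.6484 0.2521 0.1154]
bar_end 0.87 [343. 234. 383. 277.] [0.6228 0.0496 0.0827] [0.5662 0.029  0.0518] [0.6365 0.0752 0.0961]
tote 0.75 [366. 198. 420. 253.] [0.5928 0.1337 0.0906] [0.539  0.1202 0.051 ] [0.6414 0.1633 0.1156]
tote 0.67 [ 76. 262. 265. 427.] [ 0.4754 -0.3144  0.0078] [ 0.3635 -0.4429  0.0037] [ 0.6028 -0.1694  0.0617]
tote 0.35 [343. 234. 385. 276.] [0.6226 0.0493 0.0826] [0.5645 0.0301 0.0518] [0.6358 0.0741 0.0961]
tray 0.55 [293. 126. 511. 338.] [0.5881 0.1177 0.0807] [ 0.472  -0.0546  0.0027] [0.7032 0.3324 0.2267]
pin_1 0.94 [ 76. 259. 264. 429.] [ 0.4757 -0.314   0.0078] [ 0.3639 -0.4421  0.0038] [ 0.6028 -0.169   0.0617]
chuck_key 0.87 [401. 262. 468. 321.] [0.7187 0.1304 0.0203] [0.6739 0.0949 0.0075] [0.7956 0.2008 0.0279]
tool_post 0.81 [171. 373. 254. 468.] [ 0.6635 -0.3347  0.0566] [ 0.6088 -0.3746  0.0098] [ 0.6964 -0.2881  0.0794]
tool_p
[... 1543 characters left out ...]
. 122. 408. 326.] [0.5757 0.043  0.0812] [ 0.4693 -0.0559  0.0026] [0.6999 0.325  0.2248]
{'time_s': 0.5, 'qpos': array([ 1.1544,  0.3   ,  1.521 ,  0.    ,  1.3207, -0.0666]), 'joint_vel': array([ 0.0008, -0.0004, -0.0004,  0.0014,  0.0031, -0.0016]), 'tau': array([ -0.0009, -53.1344, -35.2738,   0.0708,   0.0215,  -0.0001]), 'ee_pos': array([0.1885, 0.5167, 0.2054]), 'eef_rot': array([-3.1415, -0.    ,  2.7918]), 'force': array([0.2712, 0.1529, 0.5327]), 'moment': array([-0.0406, -0.0371,  0.0558]), 'grip_force': 0.0, 'grip_width': 0.0942190908673394}
[[-0.0009 -0.9692 -0.2463  0.0704]
 [ 1.     -0.0011  0.0006 -0.0005]
 [-0.0009 -0.2463  0.9692 -0.1784]
 [ 0.      0.      0.      1.    ]]
```

View pics/scene0.png

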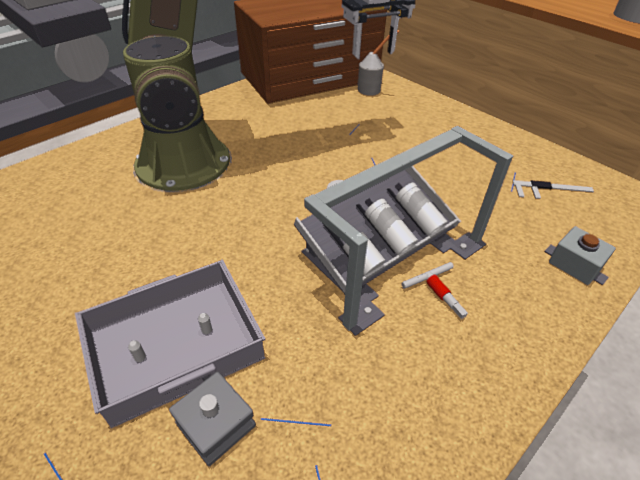

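View pics/side0.png

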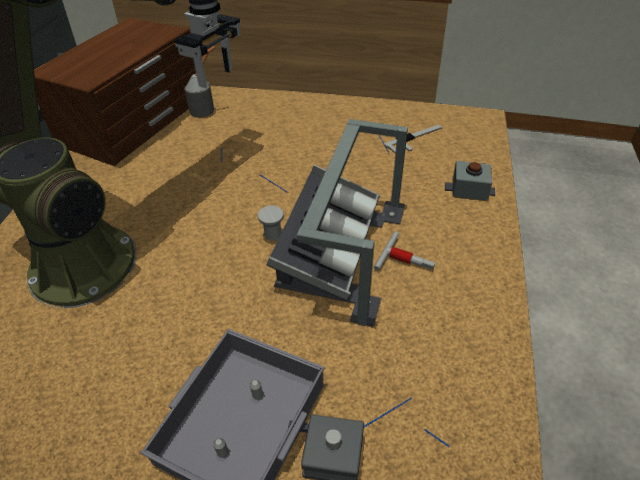

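```bash
cat > m.py <<'E'
from h import *
from scipy.optimize import least_squares
np.set_printoptions(precision=4,suppress=True)
S={n:np.load(n+'0.npz') for n in ('scene','side')}
al=np.radians(20)
for n in S:
    P=S[n]['P']; A=P.reshape(-1,3); A=A[~np.isnan(A[:,0])]
    # bar top
    b=A[(A[:,2]>.219)&(A[:,2]<.231)&(A[:,0]>.45)&(A[:,0]<.72)&(A[:,1]>-.08)&(A[:,1]<.36)]
    m=b[(b[:,1]>.0)&(b[:,1]<.26)]
    bins=np.linspace(0,.26,14); hi=[];lo=[]
    for i in range(13):
        q=m[(m[:,1]>=bins[i])&(m[:,1]<bins[i+1])]
        hi.append(np.percentile(q[:,0],98)); lo.append(np.percentile(q[:,0],2))
    yc=(bins[1:]+bins[:-1])/2
    print(n,'bar far edge x=%.4f + %.4f*y'%tuple(np.polyfit(yc,hi,1)[::-1]),'near',np.polyfit(yc,lo,1)[::-1], 'z',np.median(m[:,2]))
    arm=b[(b[:,0]>.62)]; print(' arms y: ',[ (np.percentile(q[:,1],2),np.percentile(q[:,1],98)) for q in (arm[arm[:,1]<.1],arm[arm[:,1]>.1]) if len(q)])
    for y0 in (.135,.225):
        s=A[(A[:,0]>.53)&(A[:,0]<.665)&(abs(A[:,1]-y0)<.04)&(A[:,2]<.13)&(A[:,2]>.06)]
        def f(p,s=s):
            yaw,y,z=p; t=np.array([np.cos(yaw)*np.cos(al),np.sin(yaw)*np.cos(al),-np.sin(al)])
            v=s-[.6,y,z]; return np.linalg.norm(np.cross(v,t),axis=1)-.025
        r=least_squares(f,[0.05,y0,.085],loss='soft_l1',f_scale=.0015); yaw,y,z=r.x
        g=s[abs(f(r.x))<.003]; t=np.array([np.cos(yaw)*np.cos(al),np.sin(yaw)*np.cos(al),-np.sin(al)])
        u=(g-[.6,y,z])@t; e=np.percentile(u,[1,99]); c0=np.array([.6,y,z])
        print(' sleeve yaw %.4f y(.6)=%.4f z=%.4f'%tuple(r.x),len(g),len(s),'len',e[1]-e[0],'ends',c0+e[0]*t,c0+e[1]*t)
    T=A[(A[:,0]>.38)&(A[:,0]<.58)&(A[:,1]>-.41)&(A[:,1]<-.19)&(A[:,2]>.02)&(A[:,2]<.055)]
    for c in ((T[:,1]<-.3),(T[:,1]>-.3)):
        q=T[c]; 
        if len(q): 
            tip=q[q[:,2]>q[:,2].max()-.004]; print(' pin',len(q),np.median(q,0),'tip',tip.mean(0),q[:,2].max())
    W=A[(A[:,2]>.057)&(A[:,2]<.066)&(A[:,0]>.33)&(A[:,0]<.62)&(A[:,1]<-.14)&(A[:,1]>-.48)]
    print(' tote rim rect',cv2.minAreaRect(W[:,:2].astype(np.float32)*1000))
E
python3 m.py
```

```text
scene bar far edge x=0.5705 + 0.0881*y near [0.5412 0.0866] z 0.2243272653491165
 arms y:  [(np.float64(-0.05516413844080202), np.float64(-0.0337456854734043)), (np.float64(0.3120973122015193), np.float64(0.33710356608891556))]
 sleeve yaw -0.0756 y(.6)=0.1467 z=0.0707 1321 1488 len 0.10829123518831309 ends [0.5343 0.1516 0.0946] [0.6358 0.144  0.0576]
 sleeve yaw -0.0749 y(.6)=0.2371 z=0.0736 1207 1358 len 0.10777681550426735 ends [0.5421 0.2414 0.0947] [0.6431 0.2338 0.0578]
 pin 844 [ 0.5582 -0.3675  0.0373] tip [ 0.5041 -0.367   0.0527] 0.05492404632842929
 pin 1029 [ 0.4016 -0.2452  0.0384] tip [ 0.4234 -0.2395  0.0527] 0.0549430156065428
 tote rim rect ((501.50518798828125, -307.9510192871094), (269.3652038574219, 260.6313781738281), 75.632568359375)
side bar far edge x=0.5689 + 0.0887*y near [0.5399 0.0897] z 0.2220342912637392
 arms y:  [(np.float64(-0.056202012369783054), np.float64(-0.03497101800919158)), (np.float64(0.312125219830132), np.float64(0.33490143045497134))]
 sleeve yaw -0.0924 y(.6)=0.1453 z=0.0681 787 873 len 0.09455402604072474 ends [0.5455 0.1503 0.088 ] [0.634  0.1421 0.0557]
 sleeve yaw -0.0934 y(.6)=0.2359 z=0.0709 785 897 len 0.0943820054287487 ends [0.5538 0.2403 0.0878] [0.6421 0.232  0.0555]
 pin 465 [ 0.4751 -0.3667  0.0432] tip [ 0.5519 -0.3582  0.0535] 0.05498360089105758
 pin 906 [ 0.4055 -0.2423  0.0392] tip [ 0.4323 -0.2364  0.0531] 0.054968289564753525
 tote rim rect ((501.9155578613281, -307.50677490234375), (270.8898010253906, 258.7358703613281), 77.03919219970703)
```

step_arm:
  deltas:
    - {"dp": [0, 0, -0.8], "twist": 0.5}
    - {"dp": [0, 0, -0.8], "twist": 1}
    - {"dp": [0, 0, -0.8], "twist": 1}
    - {"dp": [0, 0, -0.8], "twist": 1}
    - {"dp": [0, 0, -0.5], "twist": 1}
    - {"dp": [0, 0, 0], "twist": 1}
    - {"dp": [0, 0, 0], "twist": 1}
    - {"dp": [0, 0, 0], "twist": 1}
    - {"dp": [0, 0, 0], "twist": 1}
    - {"dp": [0, 0, 0], "twist": 1}
    - {"dp": [0, 0, 0], "twist": 1}
    - {"dp": [0, 0, 0], "twist": 1}
  gripper: 0.7
  squeeze: 10

```text
time_s: 2.2
ee_pos: [0.1885, 0.5167, 0.3534]
eef_rot: [-3.142, 0.0, 1.986]
force: [0.6, 0.2, -0.4]
grip_width: 0.08
grip_force: 0.0
```

step_arm:
  deltas:
    - {"dp": [0, 0, 0], "twist": 1}
    - {"dp": [0, 0, 0], "twist": 1}
    - {"dp": [0, 0, 0], "twist": 1}
    - {"dp": [0, 0, 0], "twist": 1}
    - {"dp": [0, 0, 0], "twist": 1}
    - {"dp": [0, 0, 0], "twist": 1}
    - {"dp": [0, 0, 0], "twist": 1}
    - {"dp": [0, 0, 0], "twist": 1}
    - {"dp": [0, 0, 0], "twist": 1}
    - {"dp": [0, 0, 0], "twist": 1}
    - {"dp": [0, 0, 0], "twist": 1}
    - {"dp": [0, 0, 0], "twist": 1}

```text
time_s: 3.4
ee_pos: [0.1885, 0.5167, 0.3534]
eef_rot: [-3.142, 0.0, 1.148]
force: [-0.2, -0.4, 0.5]
grip_width: 0.0798
grip_force: 0.0
```

step_arm:
  deltas:
    - {"dp": [0, 0, 0], "twist": 1}
    - {"dp": [0, 0, 0], "twist": 1}
    - {"dp": [0, 0, 0], "twist": 1}
    - {"dp": [0, 0, 0], "twist": 1}
    - {"dp": [0, 0, 0], "twist": 1}
    - {"dp": [0, 0, 0], "twist": 1}
    - {"dp": [0, 0, 0], "twist": 1}
    - {"dp": [0, 0, 0], "twist": 1}
    - {"dp": [0, 0, 0], "twist": 1}
    - {"dp": [0, 0, 0], "twist": 1}
    - {"dp": [0, 0, 0], "twist": 1}
    - {"dp": [0, 0, 0], "twist": 1}

```text
time_s: 4.6
ee_pos: [0.1885, 0.5167, 0.3535]
eef_rot: [3.142, 0.0, 0.311]
force: [0.5, 0.5, -0.0]
grip_width: 0.0799
grip_force: 0.0
```

Run:
```python
from h import *
np.set_printoptions(precision=4,suppress=True)
print(ctrl.get_obs()['qpos'])
for n,w in (('scene',[(125,150,335,368),(195,215,308,340)]),('side',[(210,232,430,460),(245,268,375,402)])):
    P=np.load(n+'0.npz')['P']
    for a,b,c,d in w:
        q=P[c:d,a:b].reshape(-1,3); q=q[(q[:,2]>.015)&(q[:,2]<.06)]
        tip=q[q[:,2]>.043]
        print(n,len(q),len(tip),q[:,2].max(),'tip',tip.mean(0),'all minmax',q.min(0),q.max(0))
    A=P.reshape(-1,3);W=A[(A[:,2]>.058)&(A[:,2]<.064)&(A[:,0]>.33)&(A[:,0]<.606)&(A[:,1]<-.14)&(A[:,1]>-.48)&~((A[:,0]>.55)&(A[:,1]<-.27))]
    print(cv2.minAreaRect(W[:,:2].astype(np.float32)*1000))
```

```text
[1.1544 0.2367 1.264  0.     1.6409 2.4146]
scene 231 100 0.05363849488132422 tip [ 0.4694 -0.3617  0.0484] all minmax [ 0.4608 -0.3713  0.0151] [ 0.4775 -0.3519  0.0536]
scene 197 83 0.05300853063910882 tip [ 0.499  -0.2463  0.0479] all minmax [ 0.4918 -0.2553  0.0155] [ 0.5079 -0.2358  0.053 ]
((478.6168212890625, -302.08837890625), (269.36553955078125, 209.77809143066406), 75.63278198242188)
side 197 89 0.0534235350841652 tip [ 0.4673 -0.3638  0.0471] all minmax [ 0.4568 -0.3724  0.0152] [ 0.477  -0.353   0.0534]
side 167 77 0.0523225231086768 tip [ 0.4957 -0.2476  0.0475] all minmax [ 0.4859 -0.2563  0.0151] [ 0.5049 -0.2379  0.0523]
((477.7528381347656, -302.9012451171875), (269.56915283203125, 207.93258666992188), 75.95262908935547)
```

step_arm:
  deltas:
    - {"dp": [0.55, 0.9, 0], "twist": 0}
    - {"dp": [0.55, 0.9, 0], "twist": 0}
    - {"dp": [0.55, 0.9, 0], "twist": 0}
    - {"dp": [0.55, 0.9, 0], "twist": 0}
    - {"dp": [0.55, 0.9, 0], "twist": 0}
    - {"dp": [0.55, 0.9, 0], "twist": 0}
    - {"dp": [0.55, 0.9, 0], "twist": 0}
    - {"dp": [0.55, 0.9, 0], "twist": 0}
    - {"dp": [0.55, 0.9, 0], "twist": 0}
    - {"dp": [0.55, 0.9, 0], "twist": 0}
    - {"dp": [0.55, 0.9, 0], "twist": 0}
    - {"dp": [0.55, 0.9, 0], "twist": 0}

```text
time_s: 5.8
ee_pos: [0.5739, 0.1857, 0.3535]
eef_rot: [-3.142, -0.0, 0.313]
force: [0.5, 0.7, -0.3]
grip_width: 0.0798
grip_force: 0.0
```

step_arm:
  deltas:
    - {"dp": [0.46, 0.69, 0], "twist": 0}
    - {"dp": [0.46, 0.69, 0], "twist": 0}
    - {"dp": [0, 0, 0], "twist": 1}
    - {"dp": [0, 0, 0], "twist": 1}
    - {"dp": [0, 0, 0], "twist": 1}
    - {"dp": [0, 0, 0], "twist": 1}
    - {"dp": [0, 0, 0], "twist": 1}
    - {"dp": [0, 0, 0], "twist": 0.71}
    - {"dp": [0, 0, 0], "twist": 0}
    - {"dp": [0, 0, 0], "twist": 0}

```text
time_s: 6.8
ee_pos: [0.6248, 0.146, 0.3534]
eef_rot: [3.142, 0.0, -0.084]
force: [-0.1, -0.0, 0.6]
grip_width: 0.0797
grip_force: 0.0
```

```bash
cat > w.py <<'E'
from h import *
import sys
np.set_printoptions(precision=4,suppress=True)
o,im,d,P,out=look('wrist',['sleeve_a'])
print(o['ee_pos'],o['eef_rot'],o['qpos'])
cv2.imwrite('pics/'+sys.argv[1],im[:,:,::-1]); np.savez('w.npz',P=P,im=im)
for k in out['sleeve_a'][:4]:
    Q=P[k['pixels']];Q=Q[~np.isnan(Q[:,0])]
    print(round(k['conf'],2),np.round(np.array(k['rect'])*[640,480,640,480]),np.median(Q,0),Q.min(0),Q.max(0))
E
python3 w.py w1.png
```

```text
[0.6248 0.146  0.3534] [ 3.1416  0.0001 -0.0836] [ 0.1724  0.4696  0.9554 -0.      1.7167  1.8268]
0.95 [227. 188. 268. 279.] [0.6023 0.2305 0.0917] [0.5492 0.2069 0.0583] [0.6527 0.2624 0.1143]
0.59 [302. 194. 344. 278.] [0.5941 0.146  0.0921] [0.5347 0.1186 0.0329] [0.6442 0.1767 0.2098]
```

View pics/w1.png

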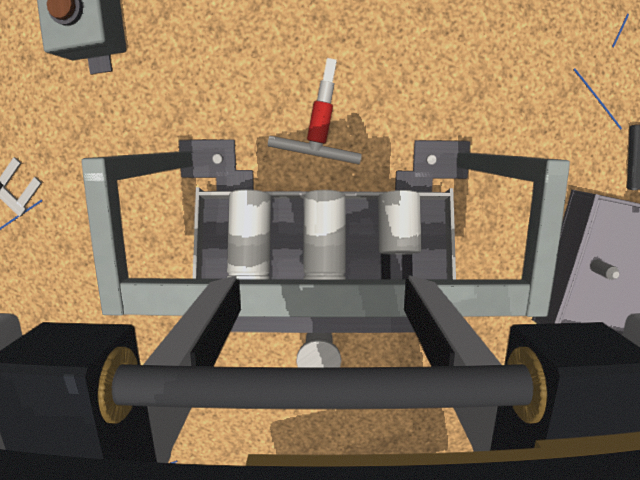

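Run:
```python
import numpy as np
np.set_printoptions(precision=4,suppress=True)
P=np.load('w.npz')['P']
for c in (255,323,395):
    q=P[270:330,c-4:c+5].reshape(-1,3);q=q[(q[:,2]>.215)&(q[:,2]<.235)]; print(c,q.max(0),q.min(0))
for c0,c1 in ((80,135),(520,570)):
    q=P[170:280,c0:c1].reshape(-1,3);q=q[(q[:,2]>.215)&(q[:,2]<.235)]; print(q.max(0),q.min(0))
for y0 in (.146,.235):
    A=P.reshape(-1,3);q=A[(abs(A[:,1]-y0)<.035)&(A[:,0]>.6)&(A[:,0]<.66)&(A[:,2]>.07)]
    for x in (.61,.62,.63):
        r=q[(abs(q[:,0]-x)<.004)]; print(x,'y range',r[:,1].min(),r[:,1].max(),'top',r[:,2].max())
    print('xmax',q[:,0].max())
```

```text
255 [0.5885 0.2119 0.2242] [0.5585 0.2014 0.2153]
323 [0.5836 0.154  0.2247] [0.5532 0.1448 0.215 ]
395 [0.5782 0.0928 0.2238] [0.5481 0.084  0.2151]
[0.6946 0.34   0.2265] [0.5989 0.312  0.215 ]
[ 0.6631 -0.0274  0.2265] [ 0.5692 -0.0558  0.215 ]
0.61 y range 0.12049491207514298 0.1697048575605278 top 0.09518445728531849
0.62 y range 0.12092786186689118 0.1675951441505697 top 0.09108870798103774
0.63 y range 0.12053309923151319 0.16533005970501843 top 0.08734628104628689
xmax 0.6573291366250031
0.61 y range 0.20951264520083945 0.25860710782301577 top 0.09670321704136597
0.62 y range 0.20893667358044116 0.25855805615906846 top 0.09320996300964601
0.63 y range 0.20932352418349348 0.25502253233885674 top 0.09034700907889454
xmax 0.6599753253958209
```

step_arm:
  deltas:
    - {"dp": [0.03, 0.02, 0.6], "twist": 0.07}
    - {"dp": [0, 0, 0.8], "twist": 0}
    - {"dp": [0, 0, 0.8], "twist": 0}
    - {"dp": [0, 0, 0.8], "twist": 0}
    - {"dp": [0, 0, 0.7], "twist": 0}
    - {"dp": [0, 0, 0.5], "twist": 0}
    - {"dp": [0, 0, 0.5], "twist": 0}
    - {"dp": [0, 0, 0.5], "twist": 0}
    - {"dp": [0, 0, 0.5], "twist": 0}
    - {"dp": [0, 0, 0], "twist": 0}

```text
time_s: 7.9
ee_pos: [0.6248, 0.1448, 0.1228]
eef_rot: [3.14, 0.004, -0.089]
force: [-0.7, 0.5, -0.1]
grip_width: 0.0799
grip_force: 0.0
```

step_arm:
  deltas:
    - {"dp": [0, 0, 0.4], "twist": 0}
    - {"dp": [0, 0, 0.4], "twist": 0}
    - {"dp": [0, 0, 0.4], "twist": 0}
    - {"dp": [0, 0, 0.4], "twist": 0}
    - {"dp": [0, 0, 0.18], "twist": 0}
    - {"dp": [0, 0, 0], "twist": 0}

```text
time_s: 8.5
ee_pos: [0.6254, 0.145, 0.0529]
eef_rot: [3.141, 0.002, -0.09]
force: [-0.2, 0.7, 0.4]
grip_width: 0.0799
grip_force: 0.0
```

step_arm:
  deltas:
    - {"dp": [0, 0, 0], "twist": 0}
    - {"dp": [0, 0, 0], "twist": 0}
    - {"dp": [0, 0, 0], "twist": 0}
    - {"dp": [0, 0, 0], "twist": 0}
    - {"dp": [0, 0, 0], "twist": 0}
    - {"dp": [0, 0, 0], "twist": 0}
  gripper: -1
  squeeze: 12

```text
time_s: 9.1
ee_pos: [0.6266, 0.1438, 0.0551]
eef_rot: [3.14, -0.002, -0.09]
force: [0.5, -8.3, 4.2]
grip_width: 0.0498
grip_force: 12.0
```

step_arm:
  deltas:
    - {"dp": [0, 0, -0.2], "twist": 0}
    - {"dp": [0, 0, -0.2], "twist": 0}
    - {"dp": [0, 0, -0.2], "twist": 0}
    - {"dp": [0, 0, -0.2], "twist": 0}
    - {"dp": [0, 0, -0.2], "twist": 0}
    - {"dp": [0, 0, 0], "twist": 0}

```text
time_s: 9.7
ee_pos: [0.6265, 0.1453, 0.0958]
eef_rot: [-3.141, -0.002, -0.09]
force: [0.9, 0.1, -1.6]
grip_width: 0.0496
grip_force: 12.0
```

```bash
python3 w.py w2.png
python3 - <<'E'
from h import *
o,im,d,P,out=look('side'); cv2.imwrite('pics/side2.png',cv2.resize(im[60:360,180:500],(768,720))[:600,:,::-1])
E
```

```text
[0.6265 0.1453 0.0958] [-3.1409 -0.0021 -0.09  ] [0.1709 0.6044 1.3461 0.0001 1.189  1.8316]
0.84 [122. 252. 212. 347.] [0.6314 0.2235 0.081 ] [0.5975 0.1804 0.0493] [0.6528 0.2581 0.1608]
0.82 [267. 260. 377. 455.] [0.6188 0.1462 0.1183] [0.5355 0.1195 0.0298] [0.655  0.1815 0.2191]
```

View pics/side2.png

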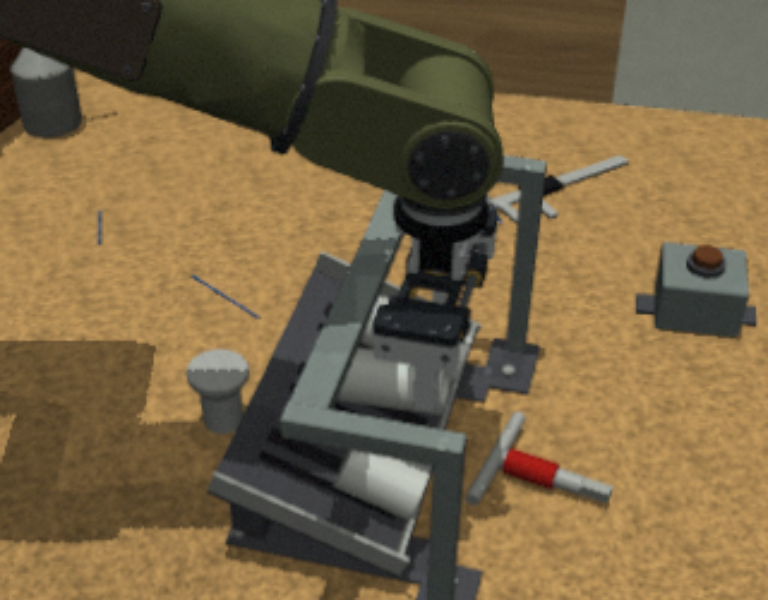

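step_arm:
  deltas:
    - {"dp": [0, 0, -0.2], "twist": 0}
    - {"dp": [0, 0, -0.2], "twist": 0}
    - {"dp": [0, 0, -0.2], "twist": 0}
    - {"dp": [0, 0, -0.2], "twist": 0}
    - {"dp": [0, 0, -0.2], "twist": 0}
    - {"dp": [0, 0, 0], "twist": 0}
  squeeze: 7

```text
time_s: 10.45
ee_pos: [0.6267, 0.1451, 0.1359]
eef_rot: [-3.141, -0.003, -0.09]
force: [3.1, -1.2, 2.4]
grip_width: 0.0504
grip_force: 7.0
```

```bash
cat > tilt.py <<'E'
from h import *
from scipy.optimize import least_squares
import sys
np.set_printoptions(precision=4,suppress=True)
def tilt(cam='side'):
    o,im,d,P,out=look(cam,['sleeve_a'])
    tcp=np.array(o['ee_pos']); yaw=o['eef_rot'][2]; ex=np.array([np.cos(yaw),np.sin(yaw),0]); ez=np.array([0,0,1.])
    ey=np.cross(ez,ex); best=None
    for k in out['sleeve_a'][:4]:
        Q=P[k['pixels']];Q=Q[~np.isnan(Q[:,0])]
        L=np.c_[(Q-tcp)@ex,(Q-tcp)@ey,(Q-tcp)@ez]
        L=L[(abs(L[:,1])<.03)&(L[:,2]<.05)]
        if len(L)<100: continue
        for th0 in np.radians([-100,-70,-40,-10,10]):  # axis direction: (cos th, sin th) in (-x, z)
            def f(p):
                th,x0,z0,y0=p; t=np.array([-np.cos(th),0,np.sin(th)])
                return np.r_[np.clip(np.linalg.norm(np.cross(L-[x0,y0,z0],t),axis=1)-.025,-.01,.01),
                   np.array([x0/.01,(z0-.009)/.006,y0/.002])*.003*np.sqrt(len(L))*.3]
            r=least_squares(f,[th0,0,.009,0],loss='soft_l1',f_scale=.002)
            if best is None or r.cost/len(L)<best[0]:
                th,x0,z0,y0=r.x; t=np.array([-np.cos(th),0,np.sin(th)]); u=(L-[x0,y0,z0])@t; best=(r.cost/len(L),np.degrees(th),r.x[1:],np.percentile(u,[2,98]),len(L),k['conf'])
    print(cam,tcp,'tilt deg (0 horiz toward robot,-90 hanging):',best)
    return o,im,P
if __name__=='__main__':
    for c in ('side','scene'):
        o,im,P=tilt(c)
        if len(sys.argv)>1: cv2.imwrite(f'pics/{c}_{sys.argv[1]}.png',im[:,:,::-1])
E
python3 tilt.py 3
```

```text
side [0.6267 0.1451 0.1359] tilt deg (0 horiz toward robot,-90 hanging): None
scene [0.6269 0.145  0.1353] tilt deg (0 horiz toward robot,-90 hanging): (np.float64(3.4175436412379164e-06), np.float64(-41.53721976525334), array([0.001 , 0.0087, 0.0004]), array([-0.0106,  0.0963]), 1064, 0.6)
```

step_arm:
  deltas:
    - {"dp": [0, 0, -0.25], "twist": 0}
    - {"dp": [0, 0, -0.25], "twist": 0}
    - {"dp": [0, 0, -0.25], "twist": 0}
    - {"dp": [0, 0, -0.25], "twist": 0}
    - {"dp": [0, 0, -0.25], "twist": 0}
    - {"dp": [0, 0, -0.25], "twist": 0}
    - {"dp": [0, 0, 0], "twist": 0}
    - {"dp": [0, 0, 0], "twist": 0}
  squeeze: 6

```text
time_s: 11.45
ee_pos: [0.6259, 0.1451, 0.1942]
eef_rot: [3.142, 0.0, -0.09]
force: [-0.3, 0.6, -2.8]
grip_width: 0.0498
grip_force: 6.0
```

```bash
python3 tilt.py 4
```

```text
side [0.6259 0.1451 0.1942] tilt deg (0 horiz toward robot,-90 hanging): (np.float64(1.680746204492707e-06), np.float64(-95.46288394786912), array([ 0.0027,  0.009 , -0.0001]), array([-0.0005,  0.1058]), 1020, 0.61)
scene [0.6257 0.145  0.1936] tilt deg (0 horiz toward robot,-90 hanging): (np.float64(2.1341172461425634e-06), np.float64(86.4770579373156), array([0.0054, 0.009 , 0.001 ]), array([-0.1041,  0.0034]), 1508, 0.83)
```

View pics/scene_4.png

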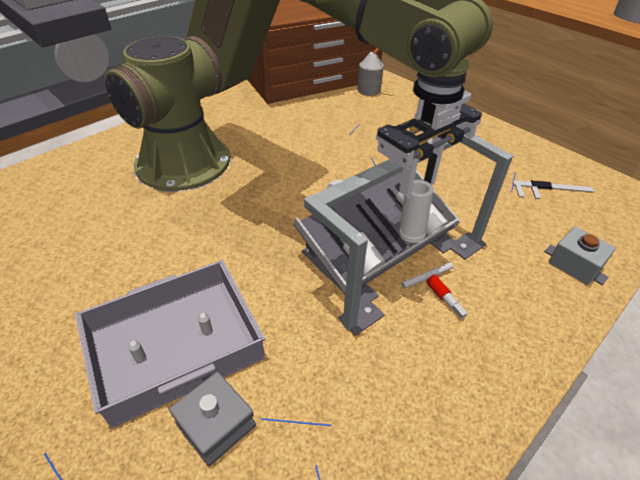

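step_arm:
  deltas:
    - {"dp": [0, 0, 0], "twist": 0}
    - {"dp": [0, 0, -0.2], "twist": 0}
    - {"dp": [0, 0, -0.4], "twist": 0}
    - {"dp": [0, 0, -0.5], "twist": 0}
    - {"dp": [0, 0, -0.5], "twist": 0}
    - {"dp": [0, 0, -0.5], "twist": 0}
    - {"dp": [0, 0, -0.5], "twist": 0}
    - {"dp": [0, 0, -0.5], "twist": 0}
    - {"dp": [0, 0, -0.4], "twist": 0}
    - {"dp": [0, 0, -0.4], "twist": 0}
    - {"dp": [0, 0, -0.2], "twist": 0}
    - {"dp": [0, 0, 0], "twist": 0}
  squeeze: 20

```text
time_s: 12.85
ee_pos: [0.6261, 0.1451, 0.3595]
eef_rot: [-3.141, -0.002, -0.09]
force: [0.4, -0.2, -4.8]
grip_width: 0.0498
grip_force: 20.0
```

step_arm:
  deltas:
    - {"dp": [-0.06, 0.25, 0], "twist": 0}
    - {"dp": [-0.1, 0.5, 0], "twist": 0}
    - {"dp": [-0.13, 0.6, 0], "twist": 0}
    - {"dp": [-0.13, 0.6, 0], "twist": 0}
    - {"dp": [-0.13, 0.6, 0], "twist": 0}
    - {"dp": [-0.13, 0.6, 0], "twist": 0}
    - {"dp": [-0.13, 0.6, 0], "twist": 0}
    - {"dp": [-0.13, 0.6, 0], "twist": 0}
    - {"dp": [-0.13, 0.6, 0], "twist": 0}
    - {"dp": [-0.13, 0.6, 0], "twist": 0}
    - {"dp": [-0.13, 0.6, 0], "twist": 0}
    - {"dp": [-0.13, 0.6, 0], "twist": 0}

```text
time_s: 14.05
ee_pos: [0.5424, -0.1199, 0.3574]
eef_rot: [-3.141, 0.001, -0.09]
force: [0.3, -1.1, -2.3]
grip_width: 0.0498
grip_force: 20.0
```

step_arm:
  deltas:
    - {"dp": [-0.13, 0.6, 0], "twist": 0}
    - {"dp": [-0.13, 0.6, 0], "twist": 0}
    - {"dp": [-0.13, 0.6, 0], "twist": 0}
    - {"dp": [-0.13, 0.6, 0], "twist": 0}
    - {"dp": [-0.13, 0.6, 0], "twist": 0}
    - {"dp": [-0.13, 0.6, 0], "twist": 0}
    - {"dp": [-0.13, 0.6, 0], "twist": 0}
    - {"dp": [-0.13, 0.6, 0], "twist": 0}
    - {"dp": [-0.13, 0.6, 0], "twist": 0}
    - {"dp": [-0.13, 0.6, 0], "twist": 0}
    - {"dp": [-0.05, 0.25, 0], "twist": 0}
    - {"dp": [0, 0, 0], "twist": 0}

```text
time_s: 15.25
ee_pos: [0.4664, -0.3636, 0.3574]
eef_rot: [-3.141, 0.001, -0.092]
force: [-0.0, 0.4, -3.8]
grip_width: 0.0494
grip_force: 20.0
```

step_arm:
  deltas:
    - {"dp": [0, 0, 0.4], "twist": 0}
    - {"dp": [0, 0, 0.5], "twist": 0}
    - {"dp": [0, 0, 0.5], "twist": 0}
    - {"dp": [0, 0, 0.5], "twist": 0}
    - {"dp": [0, 0, 0.5], "twist": 0}
    - {"dp": [0, 0, 0.5], "twist": 0}
    - {"dp": [0, 0, 0.4], "twist": 0}
    - {"dp": [0, 0, 0.2], "twist": 0}
    - {"dp": [0, 0, 0], "twist": 0}

```text
time_s: 16.15
ee_pos: [0.4672, -0.3618, 0.2174]
eef_rot: [-3.141, 0.001, -0.089]
force: [0.4, 0.3, -3.4]
grip_width: 0.0496
grip_force: 20.0
```

```bash
python3 tilt.py 5
```

```text
side [ 0.4672 -0.3618  0.2174] tilt deg (0 horiz toward robot,-90 hanging): (np.float64(3.2530496652434822e-06), np.float64(86.24508451902281), array([ 0.0035,  0.009 , -0.0006]), array([-0.103 ,  0.0022]), 1931, 0.89)
scene [ 0.4676 -0.3625  0.2191] tilt deg (0 horiz toward robot,-90 hanging): (np.float64(2.509162465293374e-06), np.float64(-92.35108608942109), array([0.0065, 0.009 , 0.0004]), array([-0.0031,  0.1019]), 2741, 0.64)
```

step_arm:
  deltas:
    - {"dp": [-0.12, 0, 0.2], "twist": 0}
    - {"dp": [-0.12, 0, 0.3], "twist": 0}
    - {"dp": [0, 0, 0.3], "twist": 0}
    - {"dp": [0, 0, 0.3], "twist": 0}
    - {"dp": [0, 0, 0.2], "twist": 0}
    - {"dp": [0, 0, 0], "twist": 0}
    - {"dp": [0, 0, 0], "twist": 0}

```text
time_s: 17.05
ee_pos: [0.4578, -0.3619, 0.1663]
eef_rot: [3.142, -0.0, -0.09]
force: [1.0, -0.1, -3.6]
grip_width: 0.0496
grip_force: 20.0
```

```bash
python3 tilt.py 6; python3 -c "
import cv2,numpy as np
a=cv2.imread('pics/side_6.png')[280:480,120:360];b=cv2.imread('pics/scene_6.png')[240:440,60:300]
cv2.imwrite('pics/c6.png',cv2.resize(np.hstack([a,b]),(800,333),interpolation=cv2.INTER_CUBIC))"
```

```text
side [ 0.4578 -0.3619  0.1663] tilt deg (0 horiz toward robot,-90 hanging): (np.float64(3.5026739592195603e-06), np.float64(-94.20876351878202), array([ 0.0033,  0.009 , -0.0006]), array([-0.0022,  0.1476]), 1745, 0.8)
scene [ 0.458  -0.362   0.1668] tilt deg (0 horiz toward robot,-90 hanging): (np.float64(2.854028525633209e-06), np.float64(-92.15285312622956), array([0.0064, 0.009 , 0.0007]), array([-0.0034,  0.1012]), 2284, 0.63)
```

View pics/c6.png

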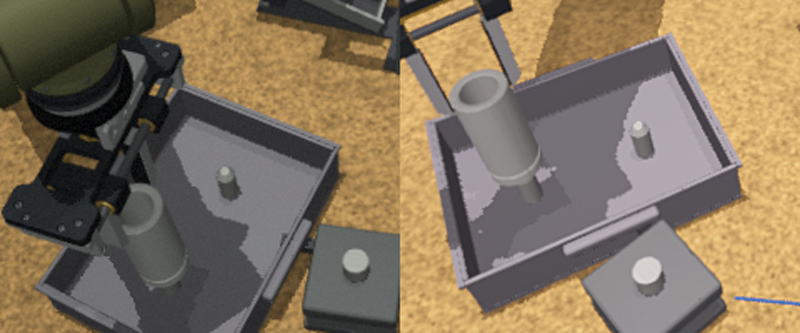

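step_arm:
  deltas:
    - {"dp": [0, 0, 0.15], "twist": 0}
    - {"dp": [0, 0, 0.15], "twist": 0}
    - {"dp": [0, 0, 0.15], "twist": 0}
    - {"dp": [0, 0, 0.15], "twist": 0}
    - {"dp": [0, 0, 0.15], "twist": 0}
    - {"dp": [0, 0, 0.15], "twist": 0}
    - {"dp": [0, 0, 0], "twist": 0}
  squeeze: 10

```text
time_s: 17.95
ee_pos: [0.4574, -0.3616, 0.1292]
eef_rot: [-3.141, 0.001, -0.09]
force: [-0.7, 0.8, -4.2]
grip_width: 0.05
grip_force: 10.0
```

step_arm:
  deltas:
    - {"dp": [0, 0, 0.15], "twist": 0}
    - {"dp": [0, 0, 0.15], "twist": 0}
    - {"dp": [0, 0, 0.15], "twist": 0}
    - {"dp": [0, 0, 0], "twist": 0}

```text
time_s: 18.35
ee_pos: [0.4573, -0.3616, 0.1112]
eef_rot: [-3.141, 0.001, -0.09]
force: [-0.6, 0.2, -4.1]
grip_width: 0.0499
grip_force: 10.0
```

step_arm:
  deltas:
    - {"dp": [0, 0, 0.05], "twist": 0}
    - {"dp": [0, 0, 0.05], "twist": 0}
    - {"dp": [0, 0, 0.05], "twist": 0}
    - {"dp": [0, 0, 0], "twist": 0}

```text
time_s: 18.75
ee_pos: [0.4577, -0.3619, 0.1062]
eef_rot: [3.141, -0.0, -0.09]
force: [-0.1, -0.1, -2.9]
grip_width: 0.0497
grip_force: 10.0
```

step_arm:
  deltas:
    - {"dp": [0, 0, 0.05], "twist": 0}
    - {"dp": [0, 0, 0.05], "twist": 0}
    - {"dp": [0, 0, 0], "twist": 0}
  squeeze: 6

```text
time_s: 19.05
ee_pos: [0.4587, -0.3625, 0.1038]
eef_rot: [3.14, -0.003, -0.09]
force: [2.9, -0.5, 5.1]
grip_width: 0.0502
grip_force: 6.0
```

step_arm:
  deltas:
    - {"dp": [0, 0, 0.04], "twist": 0}
    - {"dp": [0, 0, 0.04], "twist": 0}
    - {"dp": [0, 0, 0], "twist": 0}
  squeeze: 4

```text
time_s: 19.35
ee_pos: [0.4585, -0.3623, 0.1003]
eef_rot: [3.14, -0.003, -0.09]
force: [1.7, -0.5, 4.3]
grip_width: 0.0498
grip_force: 4.0
```

step_arm:
  deltas:
    - {"dp": [0, 0, 0], "twist": 0}
    - {"dp": [0, 0, 0], "twist": 0}
    - {"dp": [0, 0, 0], "twist": 0}
    - {"dp": [0, 0, -0.2], "twist": 0}
    - {"dp": [0, 0, -0.5], "twist": 0}
    - {"dp": [0, 0, -0.8], "twist": 0}
    - {"dp": [0, 0, -0.8], "twist": 0}
    - {"dp": [0, 0, -0.8], "twist": 0}
    - {"dp": [0, 0, -0.8], "twist": 0}
    - {"dp": [0, 0, -0.8], "twist": 0}
    - {"dp": [0, 0, -0.8], "twist": 0}
    - {"dp": [0, 0, -0.5], "twist": 0}
  gripper: 0.7

```text
time_s: 20.55
ee_pos: [0.4577, -0.3618, 0.3423]
eef_rot: [3.14, -0.002, -0.09]
force: [0.7, 0.1, 0.6]
grip_width: 0.0799
grip_force: 0.0
```

```bash
cat > chk.py <<'E'
from h import *
import sys
from scipy.optimize import least_squares
np.set_printoptions(precision=4,suppress=True)
ims=[]
for n,(c0,r0) in (('side',(120,280)),('scene',(60,240))):
    o,im,d,P,_=look(n); A=P.reshape(-1,3); ims.append(im[r0:r0+200,c0:c0+240])
    for px in ((.468,-.362),(.497,-.247)):
        q=A[(np.hypot(A[:,0]-px[0],A[:,1]-px[1])<.045)&(A[:,2]>.03)&(A[:,2]<.13)]
        if len(q)<300: continue
        f=lambda p:np.clip(np.linalg.norm(np.cross(q-[p[0],p[1],.06],np.array([p[2],p[3],1])/np.linalg.norm([p[2],p[3],1])),axis=1)-.025,-.01,.01)
        r=least_squares(f,[*px,0,0],loss='soft_l1',f_scale=.002); print(n,px,len(q),r.x,'top',np.percentile(q[:,2],99))
cv2.imwrite('pics/'+sys.argv[1],cv2.resize(np.hstack(ims)[:,:,::-1],(800,333),interpolation=cv2.INTER_CUBIC))
print(o['ee_pos'])
E
python3 chk.py c7.png
```

```text
side (0.468, -0.362) 1460 [ 0.4698 -0.3634  0.0103 -0.0177] top 0.11674137368113538
scene (0.468, -0.362) 1711 [ 0.4696 -0.362   0.0297  0.002 ] top 0.1179904546005048
[ 0.458  -0.3621  0.3449]
```

step_arm:
  deltas:
    - {"dp": [0.16, -0.8, 0], "twist": 0}
    - {"dp": [0.16, -0.8, 0], "twist": 0}
    - {"dp": [0.16, -0.8, 0], "twist": 0}
    - {"dp": [0.16, -0.8, 0], "twist": 0}
    - {"dp": [0.16, -0.8, 0], "twist": 0}
    - {"dp": [0.16, -0.8, 0], "twist": 0}
    - {"dp": [0.16, -0.8, 0], "twist": 0}
    - {"dp": [0.16, -0.8, 0], "twist": 0}
    - {"dp": [0.16, -0.8, 0], "twist": 0}
    - {"dp": [0.16, -0.8, 0], "twist": 0}
    - {"dp": [0.16, -0.8, 0], "twist": 0}
    - {"dp": [0.16, -0.8, 0], "twist": 0}

```text
time_s: 21.85
ee_pos: [0.5686, 0.015, 0.3379]
eef_rot: [3.142, 0.001, -0.09]
force: [-0.0, -0.2, 0.7]
grip_width: 0.0798
grip_force: 0.0
```

step_arm:
  deltas:
    - {"dp": [0.16, -0.8, 0], "twist": 0}
    - {"dp": [0.16, -0.8, 0], "twist": 0}
    - {"dp": [0.16, -0.8, 0], "twist": 0}
    - {"dp": [0.16, -0.8, 0], "twist": 0}
    - {"dp": [0.16, -0.8, 0], "twist": 0}
    - {"dp": [0.16, -0.8, 0], "twist": 0}
    - {"dp": [0.16, -0.68, 0], "twist": 0}
    - {"dp": [0, 0, 0], "twist": 0}
    - {"dp": [0, 0, 0], "twist": 0}

```text
time_s: 22.75
ee_pos: [0.6329, 0.2281, 0.3376]
eef_rot: [3.141, 0.002, -0.089]
force: [-0.4, -0.1, 0.3]
grip_width: 0.08
grip_force: 0.0
```

```bash
python3 w.py w8.png
python3 - <<'E'
import numpy as np
np.set_printoptions(precision=4,suppress=True)
P=np.load('w.npz')['P'];A=P.reshape(-1,3)
for y in (.2,.23,.26):
    q=A[(abs(A[:,1]-y)<.004)&(A[:,2]>.217)&(A[:,2]<.232)&(A[:,0]>.54)]; print('bar far',y,np.percentile(q[:,0],98) if len(q) else None)
for x in (.61,.63,.65,.67):
    q=A[(abs(A[:,0]-x)<.004)&(A[:,2]>.217)&(A[:,2]<.232)&(A[:,1]>.28)]; print('arm inner',x,np.percentile(q[:,1],2),np.percentile(q[:,1],98)) if len(q) else 0
for x in (.61,.62,.63,.64):
    r=A[(abs(A[:,0]-x)<.003)&(abs(A[:,1]-.235)<.035)&(A[:,2]>.065)&(A[:,2]<.11)]; print(x,r[:,1].min(),r[:,1].max(),r[:,2].max())
E
```

```text
[0.6329 0.2281 0.3376] [ 3.1408  0.0017 -0.0894] [ 0.2916  0.5555  0.8648 -0.0001  1.7232  1.9517]
0.58 [294. 193. 340. 286.] [0.6024 0.2352 0.0924] [0.5492 0.2082 0.0047] [0.6531 0.2673 0.1156]
bar far 0.2 0.5874777256812499
bar far 0.23 0.5900434074475795
bar far 0.26 0.5927784370756513
arm inner 0.61 0.3199935645686757 0.3389568361742305
arm inner 0.63 0.31819768498180645 0.3371830889063567
arm inner 0.65 0.31638113754103214 0.33552933746525854
arm inner 0.67 0.3141534428815587 0.3340073624436987
0.61 0.21100205517122156 0.25956250214377213 0.09616288319145616
0.62 0.21005934107005816 0.2587541069788406 0.09283845493784557
0.63 0.20913263509359747 0.25664927770799073 0.08989585464403305
0.64 0.2094309774445065 0.2558479140863868 0.08602589093970536
```

step_arm:
  deltas:
    - {"dp": [0, 0.08, 0.6], "twist": 0}
    - {"dp": [0, 0, 0.8], "twist": 0}
    - {"dp": [0, 0, 0.8], "twist": 0}
    - {"dp": [0, 0, 0.5], "twist": 0}
    - {"dp": [0, 0, 0], "twist": 0}
    - {"dp": [0, 0, 0.3], "twist": 0}
    - {"dp": [0, 0, 0.4], "twist": 0}
    - {"dp": [0, 0, 0.4], "twist": 0}
    - {"dp": [0, 0, 0.3], "twist": 0}
    - {"dp": [0, 0, 0], "twist": 0}
  gripper: 0.78

```text
time_s: 23.85
ee_pos: [0.6325, 0.2245, 0.174]
eef_rot: [3.141, 0.001, -0.09]
force: [-0.0, 0.2, -0.2]
grip_width: 0.0841
grip_force: 0.0
```

step_arm:
  deltas:
    - {"dp": [0, 0, 0.4], "twist": 0}
    - {"dp": [0, 0, 0.4], "twist": 0}
    - {"dp": [0, 0, 0.4], "twist": 0}
    - {"dp": [0, 0, 0.4], "twist": 0}
    - {"dp": [0, 0, 0.4], "twist": 0}
    - {"dp": [0, 0, 0.4], "twist": 0}
    - {"dp": [0, 0, 0.4], "twist": 0}
    - {"dp": [0, 0, 0.2], "twist": 0}
    - {"dp": [0, 0, 0], "twist": 0}

```text
time_s: 24.75
ee_pos: [0.6322, 0.2246, 0.0535]
eef_rot: [3.141, 0.002, -0.09]
force: [1.1, 0.6, -0.3]
grip_width: 0.0837
grip_force: 0.0
```

step_arm:
  deltas:
    - {"dp": [0, 0, 0], "twist": 0}
    - {"dp": [0, 0, 0], "twist": 0}
    - {"dp": [0, 0, 0], "twist": 0}
    - {"dp": [0, 0, 0], "twist": 0}
    - {"dp": [0, 0, 0], "twist": 0}
    - {"dp": [0, 0, 0], "twist": 0}
    - {"dp": [0, 0, 0], "twist": 0}
    - {"dp": [0, 0, 0], "twist": 0}
  gripper: -1
  squeeze: 12

```text
time_s: 25.55
ee_pos: [0.6354, 0.2289, 0.0587]
eef_rot: [-3.133, -0.009, -0.089]
force: [9.0, 21.4, 9.3]
grip_width: 0.0505
grip_force: 12.1
```

step_arm:
  deltas:
    - {"dp": [0, 0, -0.15], "twist": 0}
    - {"dp": [0, 0, -0.15], "twist": 0}
    - {"dp": [0, 0, -0.15], "twist": 0}
    - {"dp": [0, 0, 0], "twist": 0}

```text
time_s: 25.95
ee_pos: [0.633, 0.2246, 0.074]
eef_rot: [-3.141, -0.001, -0.09]
force: [1.2, 0.1, -1.7]
grip_width: 0.0501
grip_force: 11.9
```

Clean grip. Lift as before.

step_arm:
  deltas:
    - {"dp": [0, 0, -0.2], "twist": 0}
    - {"dp": [0, 0, -0.2], "twist": 0}
    - {"dp": [0, 0, -0.2], "twist": 0}
    - {"dp": [0, 0, -0.2], "twist": 0}
    - {"dp": [0, 0, -0.2], "twist": 0}
    - {"dp": [0, 0, -0.2], "twist": 0}
    - {"dp": [0, 0, -0.2], "twist": 0}
    - {"dp": [0, 0, -0.2], "twist": 0}
    - {"dp": [0, 0, 0], "twist": 0}
  squeeze: 7

```text
time_s: 26.85
ee_pos: [0.6334, 0.2249, 0.1387]
eef_rot: [-3.141, -0.002, -0.09]
force: [3.8, -0.0, 1.2]
grip_width: 0.0499
grip_force: 7.0
```

step_arm:
  deltas:
    - {"dp": [0, 0, -0.25], "twist": 0}
    - {"dp": [0, 0, -0.25], "twist": 0}
    - {"dp": [0, 0, -0.25], "twist": 0}
    - {"dp": [0, 0, -0.25], "twist": 0}
    - {"dp": [0, 0, -0.25], "twist": 0}
    - {"dp": [0, 0, -0.25], "twist": 0}
    - {"dp": [0, 0, 0], "twist": 0}
    - {"dp": [0, 0, 0], "twist": 0}
  squeeze: 6

```text
time_s: 27.65
ee_pos: [0.6327, 0.2248, 0.197]
eef_rot: [3.142, 0.0, -0.09]
force: [-0.2, 0.7, -3.3]
grip_width: 0.05
grip_force: 6.0
```

```bash
python3 tilt.py 9
```

```text
side [0.6327 0.2248 0.197 ] tilt deg (0 horiz toward robot,-90 hanging): (np.float64(1.8727951334560914e-06), np.float64(-97.23540673022279), array([0.0017, 0.009 , 0.    ]), array([0.0018, 0.1077]), 907, 0.75)
scene [0.6325 0.2247 0.1963] tilt deg (0 horiz toward robot,-90 hanging): (np.float64(2.1931344113045645e-06), np.float64(-94.56449803138736), array([0.0051, 0.009 , 0.0005]), array([-0.0012,  0.1063]), 1395, 0.62)
```

step_arm:
  deltas:
    - {"dp": [0, 0, 0], "twist": 0}
    - {"dp": [0, 0, -0.2], "twist": 0}
    - {"dp": [0, 0, -0.4], "twist": 0}
    - {"dp": [0, 0, -0.5], "twist": 0}
    - {"dp": [0, 0, -0.5], "twist": 0}
    - {"dp": [0, 0, -0.5], "twist": 0}
    - {"dp": [0, 0, -0.5], "twist": 0}
    - {"dp": [0, 0, -0.5], "twist": 0}
    - {"dp": [0, 0, -0.4], "twist": 0}
    - {"dp": [0, 0, -0.4], "twist": 0}
    - {"dp": [0, 0, -0.2], "twist": 0}
    - {"dp": [0, 0, 0], "twist": 0}
  squeeze: 20

```text
time_s: 29.05
ee_pos: [0.6329, 0.2248, 0.3623]
eef_rot: [-3.141, -0.002, -0.09]
force: [0.5, -0.1, -3.2]
grip_width: 0.0497
grip_force: 20.0
```

step_arm:
  deltas:
    - {"dp": [-0.06, 0.25, 0], "twist": 0}
    - {"dp": [-0.1, 0.5, 0], "twist": 0}
    - {"dp": [-0.13, 0.6, 0], "twist": 0}
    - {"dp": [-0.13, 0.6, 0], "twist": 0}
    - {"dp": [-0.13, 0.6, 0], "twist": 0}
    - {"dp": [-0.13, 0.6, 0], "twist": 0}
    - {"dp": [-0.13, 0.6, 0], "twist": 0}
    - {"dp": [-0.13, 0.6, 0], "twist": 0}
    - {"dp": [-0.13, 0.6, 0], "twist": 0}
    - {"dp": [-0.13, 0.6, 0], "twist": 0}
    - {"dp": [-0.13, 0.6, 0], "twist": 0}
    - {"dp": [-0.13, 0.6, 0], "twist": 0}

```text
time_s: 30.25
ee_pos: [0.5492, -0.0402, 0.3602]
eef_rot: [3.142, 0.001, -0.09]
force: [0.6, -0.5, -2.8]
grip_width: 0.0496
grip_force: 20.0
```

step_arm:
  deltas:
    - {"dp": [-0.13, 0.6, 0], "twist": 0}
    - {"dp": [-0.13, 0.6, 0], "twist": 0}
    - {"dp": [-0.13, 0.6, 0], "twist": 0}
    - {"dp": [-0.13, 0.6, 0], "twist": 0}
    - {"dp": [-0.13, 0.6, 0], "twist": 0}
    - {"dp": [-0.13, 0.6, 0], "twist": 0}
    - {"dp": [-0.13, 0.6, 0], "twist": 0}
    - {"dp": [-0.13, 0.6, 0], "twist": 0}
    - {"dp": [-0.05, 0.52, 0], "twist": 0}
    - {"dp": [0, 0, 0], "twist": 0}
    - {"dp": [0, 0, 0], "twist": 0}

```text
time_s: 31.35
ee_pos: [0.4872, -0.2469, 0.3603]
eef_rot: [-3.141, 0.001, -0.091]
force: [-1.4, 0.9, -2.3]
grip_width: 0.0497
grip_force: 20.0
```

step_arm:
  deltas:
    - {"dp": [0, 0, 0.4], "twist": 0}
    - {"dp": [0, 0, 0.5], "twist": 0}
    - {"dp": [0, 0, 0.5], "twist": 0}
    - {"dp": [0, 0, 0.5], "twist": 0}
    - {"dp": [0, 0, 0.5], "twist": 0}
    - {"dp": [0, 0, 0.5], "twist": 0}
    - {"dp": [0, 0, 0.5], "twist": 0}
    - {"dp": [0, 0, 0.5], "twist": 0}
    - {"dp": [0, 0, 0.4], "twist": 0}
    - {"dp": [0, 0, 0.2], "twist": 0}
    - {"dp": [0, 0, 0], "twist": 0}

```text
time_s: 32.45
ee_pos: [0.4874, -0.2461, 0.1802]
eef_rot: [-3.141, 0.002, -0.089]
force: [0.2, 0.1, -2.8]
grip_width: 0.0497
grip_force: 20.0
```

```bash
python3 tilt.py 10; python3 -c "
import cv2,numpy as np
a=cv2.imread('pics/side_10.png')[280:480,120:360];b=cv2.imread('pics/scene_10.png')[240:440,60:300]
cv2.imwrite('pics/c10.png',cv2.resize(np.hstack([a,b]),(800,333),interpolation=cv2.INTER_CUBIC))"
```

```text
side [ 0.4874 -0.2461  0.1802] tilt deg (0 horiz toward robot,-90 hanging): (np.float64(3.160027368475279e-06), np.float64(-94.51563776612267), array([ 0.0041,  0.009 , -0.0005]), array([-0.0006,  0.1448]), 1625, 0.96)
scene [ 0.488  -0.2467  0.1818] tilt deg (0 horiz toward robot,-90 hanging): (np.float64(2.6130239516010944e-06), np.float64(-93.69181771524828), array([0.0067, 0.009 , 0.0004]), array([-0.0017,  0.1074]), 2182, 0.83)
```

View pics/c10.png

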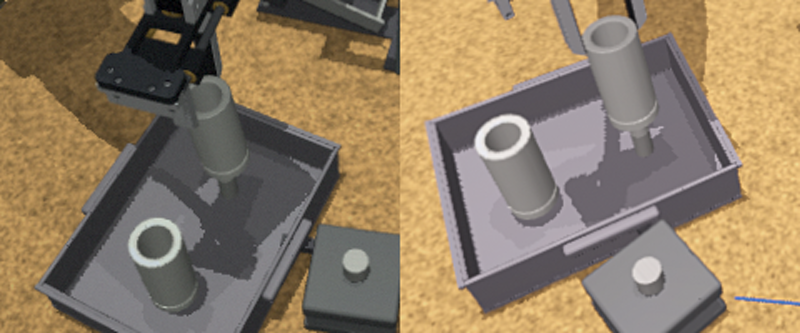

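step_arm:
  deltas:
    - {"dp": [-0.08, 0.01, 0.1], "twist": 0}
    - {"dp": [0, 0, 0.15], "twist": 0}
    - {"dp": [0, 0, 0.15], "twist": 0}
    - {"dp": [0, 0, 0.15], "twist": 0}
    - {"dp": [0, 0, 0.15], "twist": 0}
    - {"dp": [0, 0, 0.15], "twist": 0}
    - {"dp": [0, 0, 0.15], "twist": 0}
    - {"dp": [0, 0, 0.15], "twist": 0}
    - {"dp": [0, 0, 0.15], "twist": 0}
    - {"dp": [0, 0, 0], "twist": 0}
  squeeze: 10

```text
time_s: 33.65
ee_pos: [0.4842, -0.2468, 0.1281]
eef_rot: [-3.141, 0.001, -0.09]
force: [-0.3, -0.2, -3.1]
grip_width: 0.0497
grip_force: 10.0
```

step_arm:
  deltas:
    - {"dp": [0, 0, 0.1], "twist": 0}
    - {"dp": [0, 0, 0.1], "twist": 0}
    - {"dp": [0, 0, 0.1], "twist": 0}
    - {"dp": [0, 0, 0.1], "twist": 0}
    - {"dp": [0, 0, 0], "twist": 0}

```text
time_s: 34.15
ee_pos: [0.4843, -0.2469, 0.1124]
eef_rot: [-3.141, 0.001, -0.09]
force: [0.1, 0.5, -2.5]
grip_width: 0.0497
grip_force: 10.0
```

step_arm:
  deltas:
    - {"dp": [0, 0, 0.05], "twist": 0}
    - {"dp": [0, 0, 0.05], "twist": 0}
    - {"dp": [0, 0, 0.05], "twist": 0}
    - {"dp": [0, 0, 0], "twist": 0}

```text
time_s: 34.55
ee_pos: [0.4852, -0.2473, 0.1079]
eef_rot: [3.141, -0.002, -0.09]
force: [0.6, 0.3, 4.0]
grip_width: 0.0497
grip_force: 10.0
```

step_arm:
  deltas:
    - {"dp": [0, 0, 0.05], "twist": 0}
    - {"dp": [0, 0, 0.05], "twist": 0}
    - {"dp": [0, 0, 0], "twist": 0}
  squeeze: 6

```text
time_s: 34.85
ee_pos: [0.4856, -0.2475, 0.1043]
eef_rot: [3.14, -0.003, -0.09]
force: [1.8, -0.2, 6.7]
grip_width: 0.0497
grip_force: 6.0
```

step_arm:
  deltas:
    - {"dp": [0, 0, 0.04], "twist": 0}
    - {"dp": [0, 0, 0.04], "twist": 0}
    - {"dp": [0, 0, 0], "twist": 0}
  squeeze: 4

```text
time_s: 35.15
ee_pos: [0.4853, -0.2474, 0.1007]
eef_rot: [3.141, -0.002, -0.09]
force: [1.4, 0.2, 3.5]
grip_width: 0.0497
grip_force: 4.0
```

step_arm:
  deltas:
    - {"dp": [0, 0, 0], "twist": 0}
    - {"dp": [0, 0, 0], "twist": 0}
    - {"dp": [0, 0, 0], "twist": 0}
    - {"dp": [0, 0, -0.2], "twist": 0}
    - {"dp": [0, 0, -0.5], "twist": 0}
    - {"dp": [0, 0, -0.8], "twist": 0}
    - {"dp": [0, 0, -0.8], "twist": 0}
    - {"dp": [0, 0, -0.8], "twist": 0}
    - {"dp": [0, 0, -0.8], "twist": 0}
    - {"dp": [0, 0, -0.8], "twist": 0}
    - {"dp": [0, 0, -0.4], "twist": 0}
    - {"dp": [0, 0, 0], "twist": 0}
  gripper: 0.7

```text
time_s: 36.35
ee_pos: [0.4849, -0.2472, 0.3066]
eef_rot: [3.14, -0.004, -0.09]
force: [-0.3, 0.2, 0.9]
grip_width: 0.0801
grip_force: 0.0
```

```bash
python3 chk.py c11.png
```

```text
side (0.468, -0.362) 1464 [ 0.4699 -0.3634  0.0084 -0.0172] top 0.11696773907160392
side (0.497, -0.247) 1296 [ 0.4985 -0.2482  0.0147 -0.0211] top 0.11665973061858916
scene (0.468, -0.362) 1714 [ 0.4696 -0.362   0.0291  0.0046] top 0.117603560226722
scene (0.497, -0.247) 1519 [ 0.4994 -0.248   0.0271 -0.0056] top 0.11768616363412633
[ 0.4846 -0.247   0.3045]
```

View pics/c11.png

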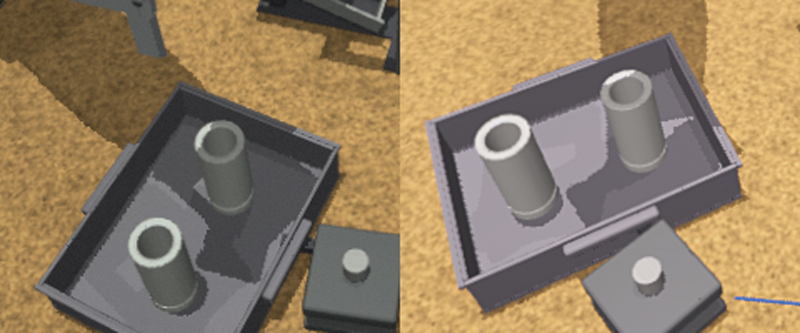

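```bash
python3 -c "
from station import ctrl
print(ctrl.hand_in())"
```

```text
the job is handed in; nothing more can be done
None
```

Both sleeves stand upright over their own pins on the tote floor, let go and at rest in the last camera check. The bar end and the other tools were not touched as far as I know, though I didn't re-measure them. The job was handed in at about 36 s.

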